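# Hold a sample slide flush on the sloped sprung stage

## Task

Pick up the sample slide by its black rib, tilt it to the slope of the sample stage and thread its hole over the brass pin on the stage's grey bed, so that it lies flush and square on the bed. Then press it straight down until the sprung bed has sunk about half of its 10 mm travel, and finish like that, still gripping the rib and pressing: do not let go. Leave the knobbed weight, the coax connector, the multimeter and the brass ring where they are.

Things in the scene. Friction and masses are not known exactly. Their poses are not given: they have to be found in the camera images.
- slide: Sample slide, starts flat, rib up: aluminium plate 100 x 48 x 6 mm (x along, y across, z up), 0.08 to 0.15 kg. Black grip rib upright in the middle: 36 mm along x, 14 mm thick along y, top 40 mm above the underside. Green sample strip near the end at -x, round through-hole of 13 mm diameter near the end at +x. Origin: centre of the underside.
- slide_hole (a point): Centre of the slide's hole at the underside, 36 mm from the slide's origin along its +x; axes as the slide's.
- slide_grip (a point): Place to grip: centre line of the rib, 26 mm above the underside; pinch across its 14 mm thickness (the slide's y).
- bed_face (a point): Middle of the top face of the grey bed, 112 x 56 mm (x up the slope, y level, z the normal, leaning to the robot); moves with the bed. Slope locked, 0.2 to 0.5 rad by start, high end away from the robot. The slide shall lie with its hole end at the high end, its x along this x. Middle about 90 mm above the worktop; only the pin stands out of the face.
- pin_foot (a point): Foot of the brass locating pin where it leaves the bed's face, 36 mm up the slope from the middle. The pin is 8 mm in diameter, stands 14.5 mm along the face's normal (z of this point, axes as bed_face) and has a tapered tip; it moves with the bed.
- bed_plate (a joint): How far the sprung bed is pressed in along its normal, m: 0 up (at rest), 0.010 at the stop. About 3 N starts it moving, then 0.7 N per mm; it is guided and does not tip. The slide's own weight does not move it noticeably.
- stage: The sample stage, fixed to the worktop: aluminium base 130 x 104 x 10 mm, two upright cheeks up to 82 mm high at y = -43 to -33 and 33 to 43 mm, between them the tilted bed; black lock knob on its +y side. Origin: centre of the base's underside; x points away from the robot, towards the high end of the bed.
- weight_knob: Small brass weight with a knob on top, 25 x 25 x 34 mm, origin under its centre. Bystander.
- bnc_barrel: Small metal coax connector lying down, 14 x 45 x 14 mm, origin under its centre. Bystander.
- multimeter: Dark handheld multimeter lying on its back, 155 x 76 x 47 mm, origin under its centre. Bystander.
- guard_ring: Flat brass ring, 68 mm outside diameter, 9 mm high, origin under its centre. Bystander.
Things that resemble listed ones, but are neither listed nor needed, are in the scene too. Several things have the shape of the slide; the one meant has the colours described above.

How it is judged (in metres and radians):
On the way, in this order (a step that is already met when the one before it is completed fails the run):
1. the slide is carried clear of the worktop by the fingers, off the stage (height (world z) of slide above 0.04 m and contact force between the fingers and slide above 1 N and contact force between slide and stage below 0.1 N), for 0.2 s.
2. the slide's hole is over the pin, the slide tilted to the slope (x of slide_hole in the frame of pin_foot between -0.0055 and 0.0055 m and y of slide_hole in the frame of pin_foot between -0.0055 and 0.0055 m and z of slide_hole in the frame of pin_foot below 0.011 m and angle between the z axis of slide and the z axis of bed_face, either way round below 0.12 rad and contact force between the fingers and slide above 1 N), for 0.05 s.
At the end, for the whole second after the job is handed in: Hole on the pin (5.5 mm each way, underside within 2.5 mm of the bed's face in the middle, 3 mm at the pin), flush to 0.05 rad, square to 0.15 rad, bed pressed in 2 to 8.5 mm with over 2 N, slide at rest, rib still gripped (over 2 N, TCP within 32 mm of the grip point) (angle between the z axis of slide and the z axis of bed_face, either way round below 0.05 rad and angle between the x axis of slide and the x axis of bed_face, either way round below 0.15 rad and x of slide_hole in the frame of pin_foot between -0.0055 and 0.0055 m and y of slide_hole in the frame of pin_foot between -0.0055 and 0.0055 m and z of slide_hole in the frame of pin_foot below 0.003 m and z of slide in the frame of bed_face below 0.0025 m and value of joint bed_plate between 0.002 and 0.0085 m and contact force between slide and stage above 2 N and contact force between the fingers and slide above 2 N and distance between the grasp point and slide_grip below 0.032 m and linear speed of slide below 0.02 m/s); the arm keeps its last pose, push and grip.
It fails at once if a bystander is displaced by more than 15 mm (distance of any of weight_knob, bnc_barrel, multimeter, guard_ring from where it was at the start of the episode above 0.015 m).
It also fails if it takes over 38 s, if anything falls off the work surface, if the arm or the gripper's body presses on something with over 40 N, if the wrist force passes 120 N, or if a joint passes its speed limit or range.

## Robot

A 6-joint arm with a two-finger parallel gripper is mounted at the origin on a cart in front of the work surface, level with it; the furniture and walls round the work are solid. World frame = base frame: x ahead of the robot, y to its left, z up, the work surface at z = 0. Lengths are in mm, angles in rad, forces in N, time in s.
With the tool pointing down it reaches from about 275 to 750 mm from the base axis. Payload 10.2 kg.
Tool frame: the origin (TCP) lies between the finger pads, 19 mm behind the fingertips; this is the grasp point; z points along the fingers, y is the line along which they close (so a half turn about z gives the same grasp; the last joint's range is limited). The gripper opens to 85 mm and grips with 20 to 120 N. Pads are 22 mm wide; open, the fingers measure 114 mm over their backs; the gripper's body (76 mm by 85 mm) begins 54 mm behind the grasp point. The pads swing forward as they close: fully open they stand 13 mm farther back than shut.
Start: joints at [0.954, 0.313, 1.498, -0, 1.331, -0.223], TCP at [201.456, 484.816, 249.994] pointing down, gripper open.
Joint ranges: [-2.94, 2.94], [-0.97, 2.17], [0.19, 2.56], [-1.23, 4.37], [0.02, 3.11], [-2.88, 2.88]. Speed limits (rad/s): [2.39, 2.39, 3.01, 3.14, 3.14, 3.14].

## Interface

Orientations are given as [roll, pitch, yaw] about the fixed x, y, z axes, in that order (R = Rz(yaw) Ry(pitch) Rx(roll)).
In Python, from rig import bot gives the robot as it stands. The module is installed in compiled form; this text tells all that it offers.
- The arm moves only by the shell command python3 -m crank 'ROWS'. ROWS is JSON, a list of rows, each a list of 3 entries, a list of its own where there are three numbers: the finger opening in mm, from 0 to 85.4, then the shift along the tool's x, y, z each as a share of 250 mm, from -1 to 1, then the turn about the tool's z as a share of 360 degrees, from -1 to 1. In form: [[gripper, [x, y, z], turn], ...]. A call has 1 to 5 rows; each row is the pose to reach, as a shift and turn from the pose commanded when the call began, along the tool's axes at that moment, turning the shorter way round; what a row does not reach only later rows make up. A row lasts 1/8 s, in which the tool goes at most 62.5 mm and 10.7 degrees, less where a joint would pass 70% of its speed; a pose out of reach is approached as far as the arm can. A call with a number of a shift or a turn outside -1 to 1 is refused whole. A call with a gripper value outside its range is refused whole. The fingers move at their own pace and stop on an object; the grip force is fixed at half the most. Time passes only in rows, so rows that repeat a pose let the fingers close. It gives the time, the measured TCP pose, the force, the opening and the grip force at its end, in the units of the state.
- bot.sense(): the state, without advancing time (a new reading comes with each control period).
- bot.capture(name): name is "side" or "top" or "wrist"; returns a dict with "frame" (480x640x3 uint8, red, green, blue), "fovy" (degrees; the focal length in pixels is half the picture's height over the tangent of half this angle, whatever the lens; pixels are square), "cx", "cy" (the principal point, pixels), "k1" (the pictures are not rectified: a ray, as slopes to the right and down, at radius r is drawn at 1 + k1 r^2 times it, then the intrinsics apply), "R" (3x3) and "t" (3): a world point X has camera coordinates R X + t. Camera axes: x right, y down, z forward; pixel columns grow to the right and rows downward; lengths in mm; the calibration is good to about 2 mm. A picture is of the moment at which its call begins. There is no depth.
- bot.hand_in(): hands the job in; it is judged then, once.
The state is a dict: "t": time; "q": joint angles; "qvel": joint speeds; "tau": joint torques, N m; "eef_pos": TCP position; "eef_rot": TCP orientation; "ft_force": force on the tool from outside, world axes, zero at the start; "moment": the same for the moment, N m; "gripper_width": finger opening in mm; "finger_force": force on a finger pad.
Only numpy, scipy, OpenCV 4.12 (cv2) and the standard library are available. Lean on these libraries where they do the work, as an engineer would, in place of code of your own. Each camera call takes 0.05 s, during which the arm holds its last target. There are 200 camera calls.

## Working session

There is one attempt and no reset: what is moved stays moved. The work goes in short steps, Python scripts to look and compute and a shell command to move; the robot and the scene stay as the last step left them, time stands still between calls to the robot, and variables do not carry over. Pictures are saved under pics/ and viewed, at most 10 in all, crops included, and the job is handed in when it is done.

```bash
mkdir -p pics
cat > h.py <<'E'
import numpy as np, cv2
from rig import bot
def K(c):
    f=240/np.tan(np.radians(c["fovy"]/2)); return np.array([[f,0,c["cx"]],[0,f,c["cy"]],[0,0,1]])
def ray(c,uv):
    # k1 multiplies by 1+k1 r^2 (undistorted r) = OpenCV model
    p=cv2.undistortPointsIter(np.array(uv,float).reshape(-1,1,2),K(c),np.array([c["k1"],0,0,0.]),None,None,(3,50,1e-9)).reshape(-1,2)
    R=np.array(c["R"]);t=np.array(c["t"]); d=np.c_[p,np.ones(len(p))]@R
    return -R.T@t, d/np.linalg.norm(d,axis=1)[:,None]
def onz(c,uv,z):
    o,d=ray(c,uv); return o+d*((z-o[2])/d[:,2])[:,None]
def tri(c1,a,c2,b):
    o,d=ray(c1,a);p,e=ray(c2,b);out=[]
    for u,v in zip(d,e):
        s=np.linalg.lstsq(np.c_[u,-v],p-o,rcond=None)[0]; A=o+s[0]*u;B=p+s[1]*v
        out.append(np.r_[(A+B)/2,np.linalg.norm(A-B)])
    return np.array(out)
def proj(c,X):
    R=np.array(c["R"]);t=np.array(c["t"],float)
    return cv2.projectPoints(np.array(X,float).reshape(-1,3),cv2.Rodrigues(R)[0],t,K(c),np.array([c["k1"],0,0,0.]))[0].reshape(-1,2)
def snap(n,name):
    c=bot.capture(n); cv2.imwrite(f"pics/{name}.png",c["frame"][:,:,::-1]); np.save(f"pics/{name}.npy",c,allow_pickle=True); return c
def load(name): return np.load(f"pics/{name}.npy",allow_pickle=True).item()
E
python3 - <<'E'
from h import *
np.set_printoptions(precision=3,suppress=True)
s=bot.sense();print(s)
for n in("side","top","wrist"):
    c=snap(n,n+"0");print(n,c["fovy"],c["k1"],-np.array(c["R"]).T@c["t"],np.array(c["R"])[2])
E
```

```text
{'t': 0.0, 'q': array([ 0.954,  0.313,  1.498, -0.   ,  1.331, -0.223]), 'qvel': array([-0.   , -0.001,  0.001,  0.   , -0.   , -0.001]), 'tau': array([ -0.   , -41.226, -25.974,  -0.   ,   0.004,   0.   ]), 'eef_pos': array([201.29 , 484.616, 249.449]), 'eef_rot': array([-3.14 , -0.   ,  2.748]), 'ft_force': array([-0.585, -0.076,  1.229]), 'moment': array([-0.008, -0.022, -0.017]), 'finger_force': 0.0, 'gripper_width': 85.58091209457864}
side 50.62892714263099 -0.010825495551914031 [ 210.75  1620.399  752.917] [ 0.17  -0.908 -0.384]
top 53.068407863413334 -0.019379001544037436 [ 224.961   91.369 1376.272] [ 0.218  0.011 -0.976]
wrist 60.29572023867069 -0.054495885391197936 [127.848 515.148 374.467] [ 0.283 -0.119 -0.952]
```

View pics/top0.png

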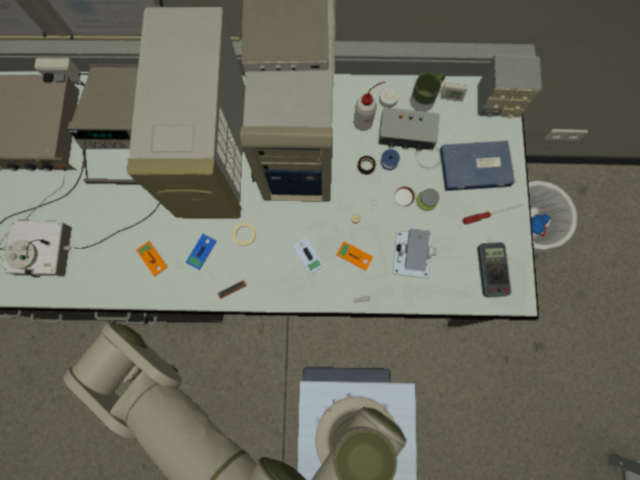

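View pics/side0.png

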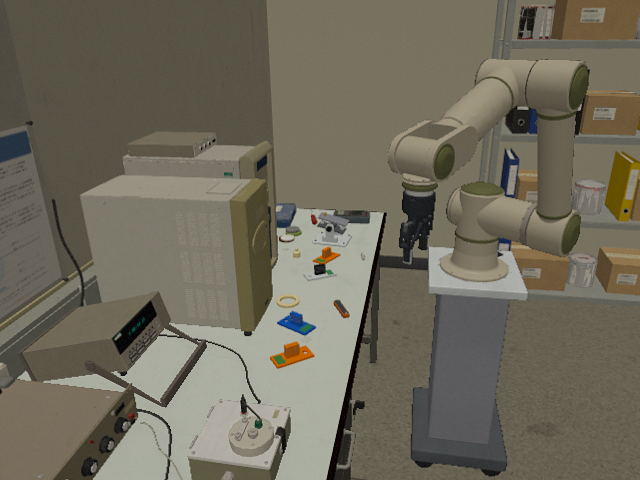

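Candidates for the slide (top picture): orange (152,258), blue (201,252), bare metal with black rib and green strip (308,255), orange (354,255). I choose (308,255). The stage is at (412,252), weight at (356,218), ring at (244,234), BNC at (361,299), meter at (495,269).

Run:
```python
from h import *
np.set_printoptions(precision=1,suppress=True)
c=load("top0");s=load("side0")
print(onz(c,[[308,255],[317,268],[299,242],[152,258],[201,252],[354,255]],6)); print(onz(c,[[412,252],[395,276],[430,276],[431,231]],10))
print(onz(c,[[356,218],[361,299],[244,234],[495,269],[292,195],[288,312]],0))
S=bot.sense();from scipy.spatial.transform import Rotation as Ro
R=Ro.from_euler('xyz',S['eef_rot']).as_matrix();print(R)
w=load("wrist0");print((-np.array(w["R"]).T@w["t"]-S['eef_pos'])@R, np.array(w["R"])@R)
f=c["frame"][170:330,270:470][:,:,::-1]; cv2.imwrite("pics/crop.png",cv2.resize(f,None,fx=4,fy=3.75,interpolation=cv2.INTER_CUBIC))
```

```text
[[501.5 145.    6. ]
 [463.7 118.    6. ]
 [539.9 172.3   6. ]
 [484.4 600.2   6. ]
 [504.9 457.8   6. ]
 [503.9  11.3   6. ]]
[[ 515.  -156.7   10. ]
 [ 443.7 -106.4   10. ]
 [ 445.5 -206.9   10. ]
 [ 578.9 -213.8   10. ]]
[[ 617.4    5.5    0. ]
 [ 377.    -9.7    0. ]
 [ 562.6  336.     0. ]
 [ 470.9 -398.5    0. ]
 [ 685.8  198.     0. ]
 [ 336.1  198.     0. ]]
[[-0.9  0.4 -0. ]
 [ 0.4  0.9 -0. ]
 [ 0.  -0.  -1. ]]
[  79.6   -0.2 -124.9] [[ 0.   1.   0. ]
 [-1.   0.  -0.3]
 [-0.3 -0.   1. ]]
```

View pics/crop.png

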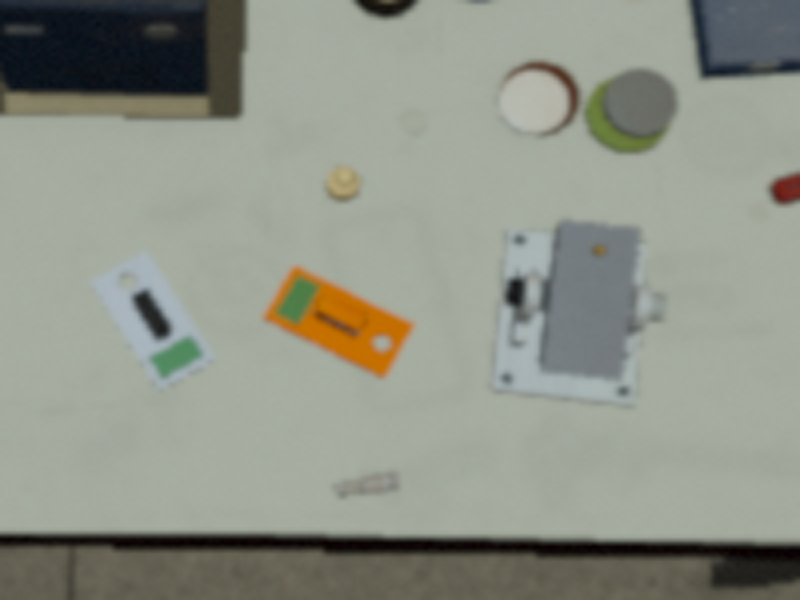

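The crop confirms it: plate with black rib, green strip at the near right end (177,357), hole at the far left end (127,280). The pin is at (598,250) in the same crop.

```bash
python3 -m crank '[[85,[-0.6,-0.83,0],-0.16],[85,[-0.6,-0.83,0],-0.16],[85,[-0.6,-0.83,0],-0.16],[85,[-0.6,-0.83,0],-0.16],[85,[-0.6,-0.83,0],-0.16]]'; python3 -m crank '[[85,[0,0,0],0]]'
```

```text
t: 0.78
eef_pos: [260.1, 236.4, 250.1]
eef_rot: [-3.141, 0.0, -2.705]
ft_force: [0.4, 0.1, -0.0]
gripper_width: 84.8
finger_force: 0.0
t: 0.9
eef_pos: [260.3, 236.8, 250.1]
eef_rot: [-3.141, 0.0, -2.712]
ft_force: [-0.2, 1.0, 0.2]
gripper_width: 85.1
finger_force: 0.0
```

```bash
python3 -m crank '[[85,[-0.72,-0.74,0.2],-0.028],[85,[-0.72,-0.74,0.2],-0.028],[85,[-0.72,-0.74,0.2],-0.028],[85,[-0.72,-0.74,0.2],-0.028],[85,[-0.72,-0.74,0.2],-0.028]]'; python3 -m crank '[[85,[0,0,0],0],[85,[0,0,0],0]]'
python3 - <<'E'
from h import *
snap("wrist","w1")
E
```

```text
t: 1.52
eef_pos: [502.9, 145.0, 198.3]
eef_rot: [3.14, -0.002, -2.538]
ft_force: [-1.1, 1.1, -0.7]
gripper_width: 84.9
finger_force: 0.0
t: 1.78
eef_pos: [500.0, 146.6, 200.4]
eef_rot: [3.141, 0.0, -2.533]
ft_force: [0.7, -0.4, -0.1]
gripper_width: 84.5
finger_force: 0.0
```

View pics/w1.png

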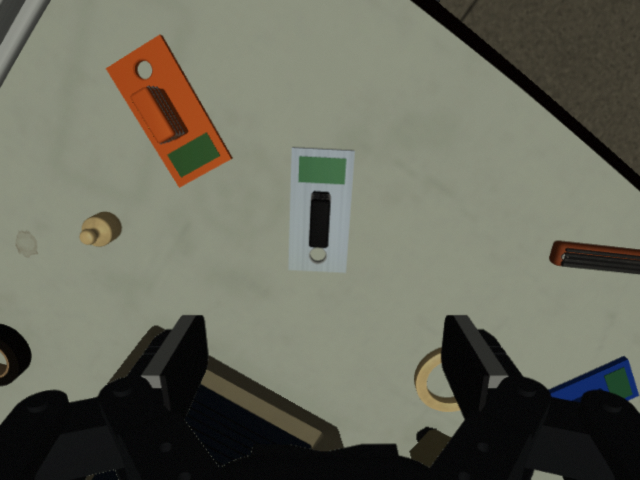

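The slide is at (320,210): green strip (322,170), black rib (319,220), hole (317,254). Only this one is bare metal with a black rib. Next: a second, shifted view for heights.

```bash
python3 -m crank '[[85,[0.1,0.28,0],0],[85,[0.1,0.28,0],0],[85,[0.1,0.28,0],0],[85,[0.1,0.28,0],0]]'
cat > m.py <<'E'
from h import *
def feats(c,win):
    x0,y0,x1,y1=win; f=c["frame"][y0:y1,x0:x1]; hsv=cv2.cvtColor(f,cv2.COLOR_RGB2HSV)
    def big(m):
        n,l,s,ce=cv2.connectedComponentsWithStats(m.astype(np.uint8)); i=1+np.argmax(s[1:,4]); 
        cn=max(cv2.findContours((l==i).astype(np.uint8),0,1)[0],key=cv2.contourArea)
        return ce[i]+[x0,y0],s[i,4],[np.array(cv2.minAreaRect(cn)[0])+[x0,y0],cv2.minAreaRect(cn)[1:]]
    g=big((hsv[...,0]>50)&(hsv[...,0]<85)&(hsv[...,1]>90)); r=big(hsv[...,2]<45)
    return g,r
E
python3 - <<'E'
from m import *
np.set_printoptions(precision=1,suppress=True)
a=load("w1");b=snap("wrist","w2");print(bot.sense()["eef_pos"],bot.sense()["qvel"])
X=[[501.5,145,20]];u=proj(b,X)[0];print(u)
u=u.astype(int)
A=feats(a,(285,140,360,280));B=feats(b,(u[0]-60,u[1]-80,u[0]+60,u[1]+80))
for x in (A,B):print(x)
print(tri(a,[A[0][0],A[1][0]],b,[B[0][0],B[1][0]]),onz(a,[A[0][0],[317.5,254]],6))
f=b["frame"][max(0,u[1]-80):u[1]+80,u[0]-80:u[0]+80][:,:,::-1];print(u)
f=np.hstack([cv2.resize(a["frame"][140:290,250:400][:,:,::-1],(400,400)),cv2.resize(f,(400,400))]);cv2.imwrite("pics/c2.png",f)
E
```

```text
t: 2.33
eef_pos: [441.1, 188.4, 200.4]
eef_rot: [-3.141, 0.001, -2.534]
ft_force: [-0.5, 0.6, -1.3]
gripper_width: 85.2
finger_force: 0.0
[441.1 188.2 200.2] [-0.  0.  0. -0.  0.  0.]
[234.1 245.6]
((array([321.4, 169.8]), np.int32(1066), [array([321.5, 169.8]), ((44.569889068603516, 24.019386291503906), 3.012787342071533)]), (array([319.2, 219.4]), np.int32(993), [array([319.2, 219.2]), ((18.512659072875977, 55.08157730102539), 3.2704880237579346)]))
((array([235.6, 201. ]), np.int32(1024), [array([235.5, 201. ]), ((44.092899322509766, 23.306926727294922), 2.726310968399048)]), (array([231. , 249.6]), np.int32(1247), [array([231. , 249.5]), ((55.0, 24.0), 90.0)]))
[[474.4 126.8   6.7   0. ]
 [503.2 144.9  26.4   0.4]] [[474.4 126.8   6. ]
 [533.  163.6   6. ]]
[234 245]
```

View pics/c2.png

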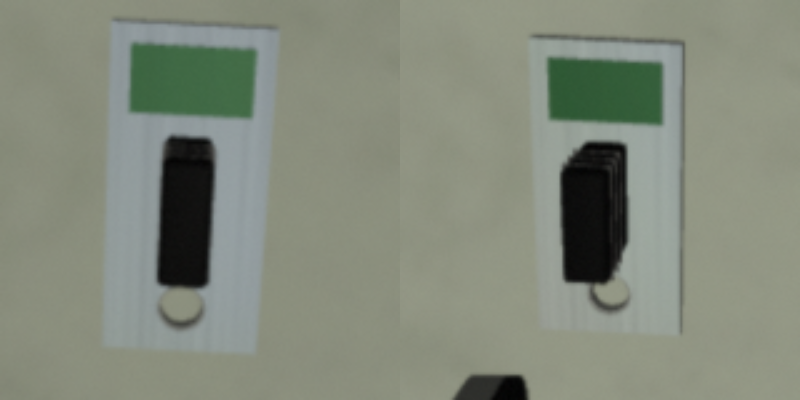

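Both views: green strip and hole at the ends, rib's top face centre near crop (185,222) and (586,225). The strip measures 6.7 mm high, right for the 6 mm plate.

Run:
```python
from m import *
np.set_printoptions(precision=2,suppress=True)
a=load("w1");b=load("w2")
pa=lambda P:np.array(P)*.375+[250,140]; pb=lambda P:np.array(P)*.4+[154,165]
T=tri(a,pa([[185.5,222],[181,305],[278,28],[256,352],[103,346]]),b,pb([[186.5,225],[210,293],[284,43],[281,334],[141,329]]));print(T)
C=onz(a,pa([[112,20],[278,28],[256,352],[103,346]]),6);print(C,C.mean(0));d=C[2]+C[3]-C[0]-C[1];print(np.arctan2(d[1],d[0]),np.linalg.norm(d)/2,np.linalg.norm(C[0]-C[1]))
e=onz(a,pa([[163,158],[213,158],[208,287],[158,285]]),40);print(e.mean(0),np.arctan2(*((e[2]+e[3]-e[0]-e[1])[1::-1])))
# stage from top+side
t=load("top0");s=load("side0")
x0,y0=proj(s,[515,-157,90])[0].astype(int);print(x0,y0)
A=t["frame"][215:290,380:450][:,:,::-1];B=s["frame"][y0-40:y0+45,x0-45:x0+45][:,:,::-1]
cv2.imwrite("pics/st.png",np.hstack([cv2.resize(A,(400,429),interpolation=2),cv2.resize(B,(400,429),interpolation=2)]))
```

```text
[[503.08 145.33  37.27   0.07]
 [533.45 164.4    5.61   0.61]
 [448.26 139.5    2.35   0.24]
 [532.84 192.46   5.45   0.2 ]
 [558.31 151.93   6.31   0.39]]
[[473.29  98.82   6.  ]
 [448.04 138.96   6.  ]
 [532.6  192.21   6.  ]
 [558.3  151.82   6.  ]] [503.06 145.45   6.  ]
0.5597477570012261 100.05613417160392 47.42769315726466
[502.68 145.06  40.  ] 0.5680837182362587
331 218
```

```bash
python3 -m crank '[[85,[-0.105,-0.283,0.2],0.0075],[85,[-0.105,-0.283,0.4],0.0075],[85,[-0.105,-0.283,0.4],0.0075],[85,[-0.105,-0.283,0.4],0.0075]]'
```

```text
t: 2.88
eef_pos: [502.8, 145.7, 101.1]
eef_rot: [-3.141, 0.001, -2.581]
ft_force: [-0.9, 0.6, 1.1]
gripper_width: 85.0
finger_force: 0.0
```

View pics/st.png

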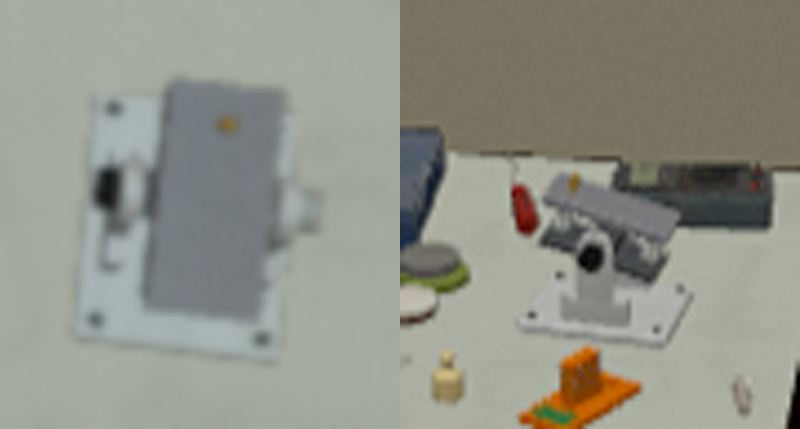

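The stage crops show the grey bed sloping up away from the robot, with the pin at (228,125) and (574,183). I'll measure it by wrist camera later. Now the grasp.

```bash
python3 -m crank '[[60,[0,0,0.2],0],[40,[0,0,0.27],0],[30,[0,0,0.27],0]]';python3 -m crank '[[0,[0,0,0],0],[0,[0,0,0],0],[0,[0,0,0],0],[0,[0,0,0],0]]'; python3 -m crank '[[0,[0,0,-0.2],0],[0,[0,0,-0.4],0],[0,[0,0,-0.6],0],[0,[0,0,-0.6],0]]'
```

```text
t: 3.25
eef_pos: [502.7, 146.1, 33.9]
eef_rot: [-3.141, 0.001, -2.58]
ft_force: [-0.0, 0.5, -0.1]
gripper_width: 31.8
finger_force: 0.0
t: 3.75
eef_pos: [503.7, 145.9, 35.0]
eef_rot: [-3.14, 0.004, -2.58]
ft_force: [-0.9, 0.6, 8.7]
gripper_width: 13.1
finger_force: 59.8
t: 4.25
eef_pos: [504.0, 145.9, 187.4]
eef_rot: [-3.137, 0.008, -2.58]
ft_force: [-0.5, 0.3, -1.6]
gripper_width: 12.8
finger_force: 59.0
```

```bash
python3 -m crank '[[0,[0.05,-0.15,-0.1],0.089],[0,[0.1,-0.3,-0.2],0.089],[0,[0.15,-0.45,-0.3],0.089],[0,[0.2,-0.6,-0.37],0.089],[0,[0.2,-0.6,-0.37],0.089]]'; python3 -m crank '[[0,[0,0,0],0],[0,[0,0,0],0]]'
```

```text
t: 4.88
eef_pos: [540.3, -10.1, 275.6]
eef_rot: [-3.141, 0.001, 3.14]
ft_force: [0.4, 0.1, -2.3]
gripper_width: 12.8
finger_force: 59.2
t: 5.12
eef_pos: [539.5, -7.0, 274.4]
eef_rot: [3.141, -0.001, -3.138]
ft_force: [-0.1, -0.3, -1.6]
gripper_width: 12.7
finger_force: 59.2
```

```bash
python3 -m crank '[[0,[-0.2,-0.2,0],0],[0,[-0.2,-0.44,0],0],[0,[-0.2,-0.44,0],0],[0,[-0.2,-0.44,0],0]]'
python3 - <<'E'
from h import *
snap("wrist","w3")
E
python3 -m crank '[[0,[0,-0.2,0],0],[0,[0,-0.36,0],0],[0,[0,-0.36,0],0],[0,[0,-0.36,0],0]]'
python3 - <<'E'
from h import *
snap("wrist","w4")
a=load("w3");b=load("w4")
x=[525,-157,60]
fs=[]
for n,c in(("a",a),("b",b)):
    u=proj(c,x)[0].astype(int);x0,y0=max(0,u[0]-110),max(0,u[1]-110);print(n,u,x0,y0)
    f=c["frame"][y0:y0+220,x0:x0+220];print(f.shape);fs.append(cv2.resize(f[:,:,::-1],(400,400*f.shape[0]//f.shape[1]),interpolation=2)[:400])
h=min(f.shape[0] for f in fs);cv2.imwrite("pics/st2.png",np.hstack([f[:h] for f in fs]))
E
```

```text
t: 5.62
eef_pos: [590.0, -117.2, 274.7]
eef_rot: [3.141, -0.001, -3.139]
ft_force: [0.2, 1.3, -1.2]
gripper_width: 13.2
finger_force: 59.2
t: 6.18
eef_pos: [590.5, -206.2, 275.2]
eef_rot: [3.141, 0.0, -3.138]
ft_force: [-0.4, 0.2, -1.8]
gripper_width: 12.5
finger_force: 59.3
a [274 125] 164 15
(220, 220, 3)
b [385 124] 275 14
(220, 220, 3)
```

View pics/st2.png

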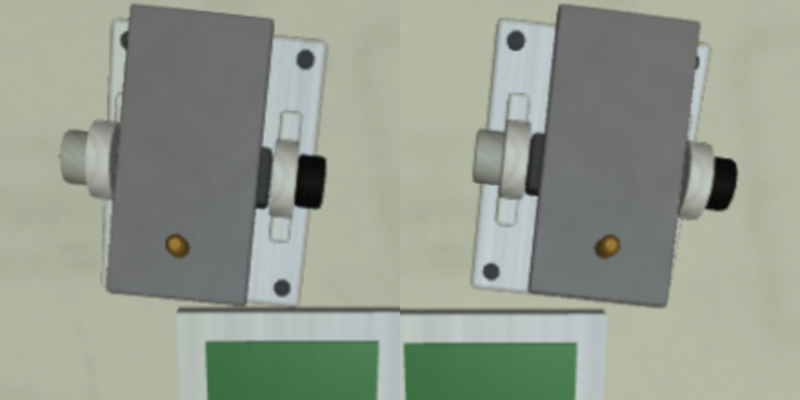

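The bed's corners are at crop (130,5), (273,20), (246,304), (107,291) in the left view, with the pin at (177,245). In the right view the pin is at (608,245). Refining by mask.

```bash
cat > st.py <<'E'
from h import *
np.set_printoptions(precision=3,suppress=True)
def quad(c,x0,y0,approx):
    f=c["frame"][y0:y0+220,x0:x0+220].astype(int); m=(abs(f[...,0]-f[...,2])<14)&(f.mean(2)>80)&(f.mean(2)<135)
    m=cv2.morphologyEx(m.astype(np.uint8),cv2.MORPH_OPEN,np.ones((5,5)))
    cn=max(cv2.findContours(m,0,cv2.CHAIN_APPROX_NONE)[0],key=cv2.contourArea)[:,0].astype(float)
    P=np.array(approx)*.55; L=[]
    for i in range(4):   # fit line to contour points near each edge
        p,q=P[i],P[(i+1)%4];u=(q-p)/np.linalg.norm(q-p);n=np.array([-u[1],u[0]])
        s=(cn-p)@u;e=abs((cn-p)@n);k=(s>8)&(s<np.linalg.norm(q-p)-8)&(e<3)
        vx,vy,a,b=cv2.fitLine(cn[k].astype(np.float32),cv2.DIST_HUBER,0,.01,.01).ravel();L.append(np.cross([a,b,1],[a+vx,b+vy,1]))
    Q=[np.cross(L[i-1],L[i]) for i in range(4)];Q=np.array([q[:2]/q[2] for q in Q])
    hsv=cv2.cvtColor(f.astype(np.uint8),cv2.COLOR_RGB2HSV);b=(hsv[...,0]<25)&(hsv[...,1]>110)
    pm=cv2.findContours(b.astype(np.uint8),0,cv2.CHAIN_APPROX_NONE)[0];pm=max(pm,key=cv2.contourArea)
    return Q+[x0,y0],pm[:,0]+[x0,y0]
a=load("w3");b=load("w4")
A,pa=quad(a,164,15,[[130,5],[273,20],[246,304],[107,291]]);B,pb=quad(b,275,14,[[161,6],[299,22],[266,306],[130,291]])
print(A-[164,15],B-[275,14])
T=tri(a,A,b,B);print(T);C=T[:,:3]
n=np.cross(C[1]-C[0],C[2]-C[1]);n/=np.linalg.norm(n);n*=np.sign(n[2])
M=C.mean(0);x=C[2]+C[3]-C[0]-C[1];L=np.linalg.norm(x)/2;x/=np.linalg.norm(x);y=C[0]+C[3]-C[1]-C[2];W=np.linalg.norm(y)/2
z=np.cross(x,y/np.linalg.norm(y))
print("mid",M,"len",L,"wid",W,"slope",np.arcsin(x[2]),"yaw",np.arctan2(x[1],x[0]),"normal",z, "foot",M+36*x,"tip",M+36*x+14.5*z)
ca=pa.mean(0);cb=pb.mean(0);print("pin centroid",tri(a,[ca],b,[cb]),ca,cb,len(pa))
for c in(a,b):print(proj(c,[M+36*x,M+36*x+14.5*z,M]))
print(pa.min(0),pa.max(0),pb.min(0),pb.max(0))
E
python3 st.py
```

```text
[[ 71.853   1.74 ]
 [150.114  10.447]
 [134.194 167.841]
 [ 57.835 160.156]] [[ 87.279   1.537]
 [164.22   12.058]
 [146.141 168.802]
 [ 70.269 160.689]]
[[ 448.998 -179.741   78.868    0.171]
 [ 454.901 -124.462   78.152    0.021]
 [ 563.574 -135.844  103.433    0.276]
 [ 558.111 -191.028  102.691    0.292]]
mid [ 506.396 -157.769   90.786] len 112.20050577047455 wid 55.52260521551462 slope 0.22060751819497115 yaw -0.10371679921704101 normal [ 0.218 -0.022 -0.976] foot [ 541.335 -161.405   98.664] tip [ 544.491 -161.727   84.515]
pin centroid [[ 539.636 -161.273  106.826    0.078]] [261.    149.875] [388.531 149.406] 32
[[262.566 151.177]
 [264.969 153.463]
 [267.319 100.546]]
[[386.545 150.597]
 [383.216 152.886]
 [392.246 100.098]]
[255 144] [267 155] [383 144] [395 155]
```

The slope is 0.221 rad and the yaw −0.104. The bed measures 112.2 × 55.5 mm with its middle at z 90.8, and the brass blob at z 106.8 lies on the predicted pin axis, so everything checks. The tool can't tilt, so I'll tilt the slide in the grip by pressing it on the bed below the pin. First I go above that place.

```bash
python3 -m crank '[[0,[0.2,0.1,0.1],0.017],[0,[0.4,0.21,0.3],0.017],[0,[0.454,0.21,0.5],0.017],[0,[0.454,0.21,0.5],0.017],[0,[0.454,0.21,0.5],0.017]]'; python3 -m crank '[[0,[0,0,0.04],0],[0,[0,0,0.08],0],[0,[0,0,0.08],0],[0,[0,0,0.08],0]]'
```

```text
t: 6.85
eef_pos: [478.4, -155.9, 152.1]
eef_rot: [-3.14, 0.003, 3.038]
ft_force: [-0.0, -0.4, -0.2]
gripper_width: 12.5
finger_force: 59.2
t: 7.35
eef_pos: [476.8, -155.8, 130.4]
eef_rot: [-3.141, 0.0, 3.037]
ft_force: [-1.0, -0.4, 2.4]
gripper_width: 13.0
finger_force: 59.8
```

```bash
python3 -m crank '[[0,[0,0,0.02],0],[0,[0,0,0.04],0],[0,[0,0,0.04],0]]'; python3 -m crank '[[0,[0,0,0.02],0],[0,[0,0,0.02],0]]';python3 -m crank '[[0,[0,0,0.016],0],[0,[0,0,0.016],0]]'
```

```text
t: 7.72
eef_pos: [477.9, -156.1, 120.9]
eef_rot: [-3.14, 0.004, 3.036]
ft_force: [2.5, 1.7, 8.5]
gripper_width: 12.8
finger_force: 60.8
t: 7.98
eef_pos: [476.4, -155.8, 115.7]
eef_rot: [-3.141, -0.0, 3.037]
ft_force: [-6.1, 2.3, 11.5]
gripper_width: 13.0
finger_force: 62.4
t: 8.22
eef_pos: [475.3, -155.7, 111.6]
eef_rot: [-3.141, -0.004, 3.037]
ft_force: [-14.3, 0.5, 14.6]
gripper_width: 13.1
finger_force: 64.4
```

```bash
python3 -m crank '[[0,[0.0,0,0.012],0],[0,[0.0,0,0.012],0]]';python3 -m crank '[[0,[0,0,0.01],0],[0,[0,0,0.01],0]]'
python3 - <<'E'
from h import *
c=snap("side","s1");d=snap("wrist","w5")
u=proj(c,[490,-157,100])[0].astype(int);print(u)
f=c["frame"][u[1]-40:u[1]+35,u[0]-50:u[0]+50][:,:,::-1]
cv2.imwrite("pics/s1c.png",np.hstack([cv2.resize(f,(400,300),interpolation=2),cv2.resize(d["frame"][:,:,::-1],(400,300))]))
E
```

```text
t: 8.48
eef_pos: [474.7, -155.6, 108.5]
eef_rot: [-3.142, -0.005, 3.037]
ft_force: [-18.9, 0.8, 18.4]
gripper_width: 12.9
finger_force: 66.1
t: 8.72
eef_pos: [474.7, -155.7, 107.8]
eef_rot: [-3.141, -0.005, 3.037]
ft_force: [-27.4, 3.9, 39.0]
gripper_width: 13.2
finger_force: 69.5
[337 216]
```

View pics/s1c.png

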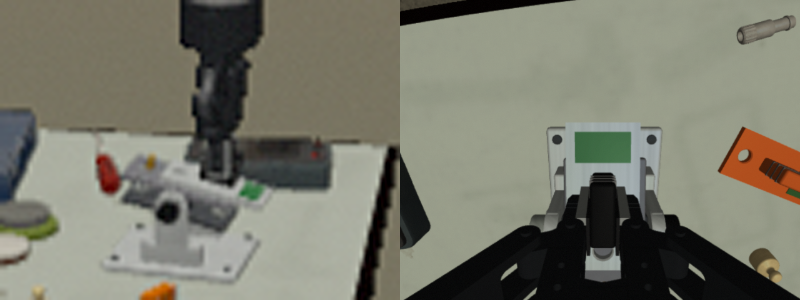

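Side view: the slide is flush with the bed, the pin clear above its high end at (150,160). Wrist view: green strip at (603,148). Now I compute the slide's place in the grip and the target.

```bash
cat > g.py <<'E'
from m import *
np.set_printoptions(precision=2,suppress=True)
M=np.array([506.4,-157.8,90.8]);sl,yw=.2206,-.1037
x=np.array([np.cos(sl)*np.cos(yw),np.cos(sl)*np.sin(yw),np.sin(sl)]);y=np.array([-np.sin(yw),np.cos(yw),0]);z=np.cross(x,y);F=np.c_[x,y,z]
def green(c):
    hsv=cv2.cvtColor(c["frame"],cv2.COLOR_RGB2HSV);m=((hsv[...,0]>50)&(hsv[...,0]<85)&(hsv[...,1]>90)).astype(np.uint8)
    cn=max(cv2.findContours(m,0,1)[0],key=cv2.contourArea);b=cv2.boxPoints(cv2.minAreaRect(cn));k=cv2.moments(cn)
    return np.array([k["m10"]/k["m00"],k["m01"]/k["m00"]]),b
def cast(c,uv,h,org=M):
    o,d=ray(c,uv);P0=org+h*z;s=((P0-o)@z)/(d@z);return o+d*s[:,None]
E
python3 - <<'E'
from g import *
c=load("w5");S=bot.sense();T=S["eef_pos"];g,b=green(c);print(g,b,T,S["ft_force"])
G=(cast(c,[g,*b],-4)-M)@F;print(G)
t=(T-M)@F;print("tcp in bed",t,"slide centre-tcp",G[0]+[34.07,0,-6]-t)
d=(G[1:]-np.roll(G[1:],1,0));print(d,np.linalg.norm(d,axis=1))
a=load("w1");ga,ba=green(a);B=onz(a,ba,6);print(np.linalg.norm(B-np.roll(B,1,0),axis=1))
E
```

```text
[324.17 235.4 ] [[280. 212.]
 [368. 212.]
 [368. 259.]
 [280. 259.]] [ 474.69 -155.7   107.79] [-26.96   3.94  38.04]
[[-63.78  -1.25  -4.  ]
 [-73.27 -19.1   -4.  ]
 [-73.27  16.45  -4.  ]
 [-54.13  16.63  -4.  ]
 [-54.12 -19.28  -4.  ]]
tcp in bed [-27.27  -1.2   23.53] slide centre-tcp [ -2.44  -0.06 -33.53]
[[-19.14   0.18  -0.  ]
 [ -0.    35.55  -0.  ]
 [ 19.14   0.18   0.  ]
 [  0.   -35.9   -0.  ]] [19.14 35.55 19.14 35.9 ]
[18.46 34.54 18.12 35.03]
```

```bash
python3 -m crank '[[0,[0.02,0,-0.08],0],[0,[0.04,0,-0.18],0],[0,[0.04,0,-0.18],0],[0,[0.04,0,-0.18],0]]'
python3 - <<'E'
from g import *
c=snap("wrist","w6");S=bot.sense();T=S["eef_pos"];print(T,S["eef_rot"],S["ft_force"]);g,b=green(c);print(g,b)
t=(T-M)@F;h=t[2]-33.5+6
G=(cast(c,[g,*b],h)-M)@F;print(G);off=G[0]+[34.07,0,-6]-t;print("off",off)
# slope check: fit strip's two long-edge lengths by free tilt: compare top/bottom edge px lengths
hsv=cv2.cvtColor(c["frame"],cv2.COLOR_RGB2HSV);m=((hsv[...,0]>50)&(hsv[...,0]<85)&(hsv[...,1]>90))
for k in(4,12,24,36,42):
    r=int(b[:,1].min())+k;q=np.where(m[r])[0];print(r,q.min(),q.max(),len(q))
tgt=np.array([0,0,22.])-off
R=cv2.Rodrigues(np.array([0,0,0.]))[0];yaw=S["eef_rot"][2];X=np.array([np.cos(yaw),np.sin(yaw),0]);Y=np.array([np.sin(yaw),-np.cos(yaw),0])
d=M+F@tgt-T;print("shares",np.array([d@X,d@Y,-d[2]])/250,d)
E
```

```text
t: 9.32
eef_pos: [466.4, -154.4, 149.4]
eef_rot: [3.141, -0.002, 3.036]
ft_force: [-0.6, 1.0, -0.5]
gripper_width: 12.7
finger_force: 63.7
[ 466.35 -154.37  149.29] [ 3.14 -0.    3.04] [ 0.34 -0.23 -1.78]
[324.   235.28] [[280. 212.]
 [368. 212.]
 [368. 259.]
 [280. 259.]]
[[-62.81  -0.81  38.37]
 [-72.26 -18.57  38.37]
 [-72.22  16.97  38.37]
 [-53.08  17.12  38.37]
 [-53.12 -18.77  38.37]]
off [ -2.32  -0.08 -33.5 ]
216 280 368 89
224 280 368 89
236 281 368 88
248 281 368 88
254 281 614 102
shares [-0.12  0.    0.02] [30.23 -2.33 -3.83]
```

```bash
python3 -m crank '[[0,[-0.06,0,0],0],[0,[-0.12,0,0.015],0],[0,[-0.12,0,0.015],0],[0,[-0.12,0,0.015],0]]'
python3 - <<'E'
from g import *
S=bot.sense();T=S["eef_pos"];print(T,S["ft_force"]);off=np.array([-2.35,-.08,-33.5])
print((T-M)@F+off)
yaw=S["eef_rot"][2];X=np.array([np.cos(yaw),np.sin(yaw),0]);Y=np.array([np.sin(yaw),-np.cos(yaw),0])
for h in(16,12,8,4,0,-5):
    d=M+F@(np.array([0,0,h])-off)-T;print(h,np.round(np.array([d@X,d@Y,-d[2]])/250,4))
E
```

```text
t: 9.88
eef_pos: [496.0, -157.5, 146.2]
eef_rot: [3.141, -0.001, 3.037]
ft_force: [0.1, -0.8, -1.9]
gripper_width: 13.1
finger_force: 63.7
[ 495.97 -157.52  146.22] [ 0.07 -0.78 -1.86]
[-0.38 -0.89 22.85]
16 [-0.01  0.    0.03]
12 [-0.01  0.    0.04]
8 [-0.01  0.    0.06]
4 [-0.02  0.    0.07]
0 [-0.02  0.    0.09]
-5 [-0.03  0.    0.11]
```

```bash
python3 -m crank '[[0,[-0.007,0.0036,0.021],0],[0,[-0.011,0.0036,0.042],0],[0,[-0.011,0.0036,0.042],0]]'; python3 -m crank '[[0,[-0.0035,0,0.016],0],[0,[-0.0035,0,0.016],0]]'
python3 - <<'E'
from g import *
S=bot.sense();T=S["eef_pos"];print(S["ft_force"],(T-M)@F+np.array([-2.35,-.08,-33.5]))
c=snap("side","s2");d=snap("wrist","w7")
u=proj(c,[506,-157,105])[0].astype(int)
f=c["frame"][u[1]-37:u[1]+38,u[0]-50:u[0]+50][:,:,::-1]
cv2.imwrite("pics/s2c.png",np.hstack([cv2.resize(f,(400,300),interpolation=2),cv2.resize(d["frame"][240:480,160:480][:,:,::-1],(400,300))]))
E
```

```text
t: 10.25
eef_pos: [499.1, -157.0, 135.8]
eef_rot: [3.141, -0.001, 3.037]
ft_force: [-0.0, -0.8, -0.8]
gripper_width: 12.7
finger_force: 63.7
t: 10.5
eef_pos: [500.2, -157.2, 132.0]
eef_rot: [3.141, -0.0, 3.037]
ft_force: [-0.5, 0.2, -0.7]
gripper_width: 13.2
finger_force: 63.7
[-0.48  0.24 -0.73] [ 0.55 -0.12  8.11]
```

View pics/s2c.png

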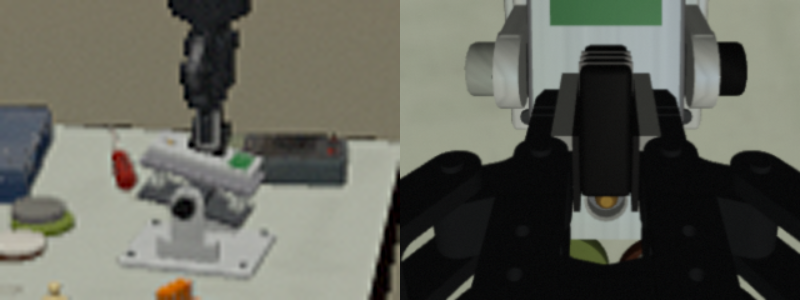

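The wrist view shows the brass pin centred in the hole at (606,201). The slide is parallel to the bed in the side view, with no contact force at h ≈ 8 mm, so it is threaded. Lowering and pressing.

```bash
python3 -m crank '[[0,[-0.002,0,0.016],0],[0,[-0.005,0,0.0316],0],[0,[-0.005,0,0.0316],0]]'; python3 -m crank '[[0,[-0.0022,0,0.01],0],[0,[-0.0045,0,0.02],0],[0,[-0.0045,0,0.02],0],[0,[-0.0045,0,0.02],0]]'
python3 - <<'E'
from g import *
S=bot.sense();T=S["eef_pos"];print(S["ft_force"],S["ft_force"]@F,(T-M)@F+np.array([-2.35,-.08,-33.5]))
E
```

```text
t: 10.98
eef_pos: [501.4, -157.3, 124.3]
eef_rot: [3.141, -0.0, 3.037]
ft_force: [-1.8, 0.4, 1.8]
gripper_width: 13.1
finger_force: 64.2
t: 11.48
eef_pos: [502.6, -157.5, 119.6]
eef_rot: [-3.142, -0.0, 3.037]
ft_force: [-3.3, 1.0, 4.3]
gripper_width: 12.3
finger_force: 64.5
[-3.26  1.01  4.33] [-2.32  0.66  4.96] [ 0.17 -0.15 -4.6 ]
```

Run:
```python
from g import *
S=bot.sense();print(S["moment"],S["ft_force"])
c=snap("side","s3");d=snap("wrist","w8");g,b=green(d);print(g,b)
T=S["eef_pos"];t=(T-M)@F;print((cast(d,[g],t[2]-27.5)-M)@F)
u=proj(c,[506,-157,100])[0].astype(int)
f=c["frame"][u[1]-37:u[1]+38,u[0]-50:u[0]+50][:,:,::-1]
cv2.imwrite("pics/s3c.png",np.hstack([cv2.resize(f,(400,300),interpolation=2),cv2.resize(d["frame"][180:420,160:480][:,:,::-1],(400,300))]))
```

```text
[ 0.08  0.49 -0.  ] [-3.26  1.01  4.33]
[324.05 235.27] [[280. 212.]
 [368. 212.]
 [368. 259.]
 [280. 259.]]
[[-33.92  -0.14   1.4 ]]
```

View pics/s3c.png

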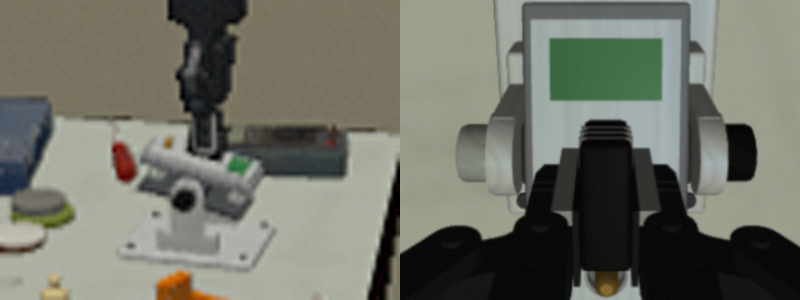

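It sits square and centred, with the pin through the hole at (606,285). To make sure it is flush, I'll press to the stop once and come back to half travel.

```bash
python3 -m crank '[[0,[-0.0025,0,0.012],0],[0,[-0.005,0,0.023],0],[0,[-0.005,0,0.023],0]]'; python3 -m crank '[[0,[-0.001,0,0.005],0],[0,[-0.001,0,0.005],0]]'
```

```text
t: 11.95
eef_pos: [503.7, -157.6, 114.4]
eef_rot: [-3.141, -0.0, 3.037]
ft_force: [-7.8, 2.0, 11.6]
gripper_width: 13.1
finger_force: 65.5
t: 12.2
eef_pos: [503.8, -157.7, 114.3]
eef_rot: [-3.141, -0.0, 3.037]
ft_force: [-13.4, 3.6, 24.2]
gripper_width: 13.0
finger_force: 67.6
```

```bash
python3 -m crank '[[0,[-0.001,0,0.005],0],[0,[-0.001,0,0.005],0]]'; python3 -m crank '[[0,[0.0035,0,-0.016],0],[0,[0.007,0,-0.032],0],[0,[0.007,0,-0.032],0],[0,[0.007,0,-0.032],0]]'
python3 - <<'E'
from g import *
S=bot.sense();T=S["eef_pos"];print(S["moment"],S["ft_force"]@F,(T-M)@F+np.array([-2.35,-.08,-33.5]),S["qvel"])
E
```

```text
t: 12.45
eef_pos: [503.9, -157.6, 114.2]
eef_rot: [-3.141, -0.001, 3.037]
ft_force: [-19.7, 5.6, 36.3]
gripper_width: 13.0
finger_force: 69.4
t: 12.95
eef_pos: [502.7, -157.6, 119.2]
eef_rot: [-3.141, 0.0, 3.037]
ft_force: [-3.9, 0.5, 4.5]
gripper_width: 12.9
finger_force: 64.6
[0.03 0.34 0.01] [-2.83  0.05  5.22] [ 0.27 -0.21 -5.  ] [-0.  0.  0.  0.  0. -0.]
```

```bash
python3 -c "
from rig import bot
print(bot.hand_in())"
```

```text
the job is handed in; nothing more can be done
None
```

I handed the job in at about 13 s, with no verdict returned: the slide is threaded on the pin, looks flush and square in the last pictures, and is still gripped with the bed pressed in about 5 mm (worked out from tool position and force).

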